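Clamp a tube rack on the shaker

TASK

Push the red tube rack along its guides until it sits fully home against the end stop of the shaker, then push the clamp's red lever over, past its dead point, until it snaps down into lock and the clamp's foot holds the rack. Only push with the fingers: the rack must stay flat on the platform, not be lifted or tipped, and the flask, the bottle, the tip box and the small vial are to be left where they stand.

Things in the scene. Friction and masses are not known exactly. Their poses are not given: they have to be found in the camera images.
- shaker: Grey orbital shaker fixed to the bench, 360 x 220 mm, its aluminium platform 60 mm above the bench. Origin: under its centre at bench level; z up; +x is the way the rack is to be pushed, towards the toggle clamp. Two steel guides on the platform, x = -120 to +50 mm, 14 mm high, 8 mm thick, 81 mm apart (inner faces at y = +-40.5 mm).
- end_stop (a point): Middle of the end stop's face, at the platform's height: a steel wall across the guides, 89 mm wide, 30 mm high, 12 mm thick, facing the rack at x = +50 mm in the shaker's frame. Right behind it stands the clamp's frame, two upright cheek plates (x = 70 to 104, y = -16 to 16 mm, 68 mm above the platform) on a foot plate.
- rack: Loose red microtube rack, 100 (its x) x 76 (its y) x 45 mm high, about 0.3 kg, between the guides, its x along the shaker's +x. Origin: centre of the underside. The coloured tube caps, fixed in it, reach 50 mm up; the 36 mm at its +x end are a blank flat band for the clamp's foot. Its upright flat trailing end is at x = -50 mm. It starts 35 to 75 mm short of home.
- rack_home (a point): Point on the shaker's platform (60 mm above the bench) where the rack's origin lies when its +x end touches the stop: x = 0, y = 0 in the shaker's frame.
- clamp_lever (a joint): Angle of the red toggle lever (rad). 0 = open: upright, leaning 0.09 rad towards the rack (shaker's -x). It grows as the lever tips over towards the shaker's +x, away from the rack, and down. A spring returns it to 0 until the dead point at 1.2 (at most 8 N at the grip); past that it snaps by itself to its end stop, 1.5 = locked, nearly flat, sloping 0.16 rad above level.
- lever_pivot (a point): Axis of the lever, 60 mm above the platform (120 mm above the bench), at x = +85 mm, y = 0 in the shaker's frame; the axis lies along the shaker's y.
- lever_grip (a point): Point on the centre line of the lever, 100 mm from the pivot, in its red sleeve. The sleeve is a round bar 18 mm in diameter, from 41 to 131 mm from the pivot. The point moves with the lever.
- clamp_foot: Hold-down foot: black rubber disc, 18 mm, sprung, on the steel arm that the lever drives, 55 mm from the pivot. Open, the arm is raised 49 degrees on the rack side of the lever, reaching 70 mm from the pivot. With rack home and lever locked it presses on the blank band, 20 mm from the rack's +x end, with a few newtons. Origin: the lever's pivot; axes turn with the arm.
- flask: Loose glass conical flask, 74 mm wide at the base, 104 mm high, on the bench. Bystander. Origin: centre of its underside.
- amber: Loose amber glass bottle, 56 mm in diameter, 110 mm high, on the bench. Bystander. Origin: centre of its underside.
- tipbox: Loose blue pipette-tip box, 80 x 115 x 55 mm high, on the bench. Bystander. Origin: centre of its underside.
- vial: Loose small amber vial with a white cap, 22 mm in diameter, 45 mm high, standing on the shaker's platform beside a guide, on the shaker's +y side. Bystander. Origin: centre of its underside.

How it is judged:
By the outcome, as a careful person would: the job done as asked, in the order asked, and still so for the second after the job is handed in, with the robot touching nothing.
It also fails if it takes over 48 s, if anything falls off the work surface, if the arm or the gripper's body presses on something with over 40 N, if the wrist force passes 120 N, or if a joint passes its speed limit or range.

ROBOT

A 6-joint arm with a two-finger parallel gripper is mounted at the origin on the work surface. World frame = base frame: x ahead of the robot, y to its left, z up, the work surface at z = 0. Lengths are in mm, angles in rad, forces in N, time in s.
With the tool pointing down it reaches from about 400 to 925 mm from the base axis. Payload 12.5 kg.
Tool frame: the origin (TCP) lies midway between the tips of the shut fingers; the grasp point (between the pads) lies 19 mm behind it; z points along the fingers, y is the line along which they close (so a half turn about z gives the same grasp; the last joint's range is limited). The gripper opens to 95 mm and grips with 3 to 60 N. Pads are 20 mm wide; open, the fingers measure 119 mm over their backs; the gripper's body (75 mm by 180 mm) begins 59 mm behind the grasp point.
Start: joints at [-1.222, 0.491, 1.559, -0, 1.092, -0.106], TCP at [274.577, -561.479, 177.461] pointing down, gripper open.
Joint ranges: [-3.1, 3.1], [-0.84, 2.19], [0.05, 2.79], [-1.13, 4.28], [0.06, 2.93], [-2.69, 2.69]. Speed limits (rad/s): [2.22, 2.22, 2.79, 3.14, 3.14, 3.14].

INTERFACE

Orientations are given as [roll, pitch, yaw] about the fixed x, y, z axes, in that order (R = Rz(yaw) Ry(pitch) Rx(roll)).
In Python, from cell import state, read_camera, camera_info, env gives the robot as it stands.
- The arm moves only by the tool move_arm, never from a script. Its argument "commands" is a list of rows, each a list of 3 entries, a list of its own where there are three numbers: the shift along the world's x, y, z in cm, then the turn, a rotation vector about the world's x, y, z in degrees, then the opening, from 0 (shut) to 1 (fully open). A call has 1 to 10 rows; each row shifts and turns the commanded pose from where the row before left it; what a row does not reach is not made up. A row lasts 1/10 s, in which the tool goes at most 50 mm and 8.59 degrees, less where a joint would pass 70% of its speed; a pose out of reach is approached as far as the arm can. A call with a gripper value outside its range is refused whole. The fingers move at their own pace and stop on an object; the grip force is fixed at half the most. Time passes only in rows, so rows that do not move let the fingers close. It gives the time, the measured TCP pose, the force, the opening and the grip force at its end, in the units of the state.
- state(): the state, without advancing time (a new reading comes with each control period).
- read_camera(name): name is "scene" or "top" or "wrist"; returns the picture (480x640x3 uint8, blue, green, red); there is no depth.
- camera_info(name): a dict with "K" (3x3 intrinsics, pixels), "k1" (the pictures are not rectified: a ray, as slopes to the right and down, at radius r is drawn at 1 + k1 r^2 times it, then the intrinsics apply), "cam_to_world" (4x4, takes a point from camera to world coordinates). Camera axes: x right, y down, z forward; pixel columns grow to the right and rows downward; lengths in mm; the calibration is good to about 2 mm. A picture is of the moment at which its call begins: read the wrist's pose just before it. camera_info takes no time and is no camera call; for the wrist camera it gives the pose at the moment of the call.
- env.job_done(): hands the job in; it is judged then, once.
The state is a dict: "t": time; "joints": joint angles; "qvel": joint speeds; "tau": joint torques, N m; "eef_pos": TCP position; "tcp_rot": TCP orientation; "ft_force": force on the tool from outside, world axes, zero at the start; "moment": the same for the moment, N m; "opening": opening from 0.0 (shut) to 1.0 (fully open); "grip_force": force on a finger pad.
Only numpy, scipy, OpenCV 4.12 (cv2) and the standard library are available. Lean on these libraries where they do the work, as an engineer would, in place of code of your own. Each camera call takes 0.05 s, during which the arm holds its last target. There are 200 camera calls.

## Working session

There is one attempt and no reset: what is moved stays moved. The work goes in short steps, Python scripts to look and compute and a tool call to move; the robot and the scene stay as the last step left them, time stands still between calls to the robot, and variables do not carry over. Pictures are saved under pics/ and viewed, at most 10 in all, crops included, and the job is handed in when it is done.

Besides the shell and the picture viewer there is one more tool, called as name(argument=value, ...) on one line, values as JSON. move_arm: Moves the arm, as the interface text tells. Its arguments: {"type":"object","properties":{"commands":{"type":"array"}},"required":["commands"]}

```bash
mkdir -p pics; cat > h.py <<'E'
import numpy as np, cv2
from cell import state, read_camera, camera_info, env
def save(n,f): cv2.imwrite('pics/'+f,read_camera(n))
def ray(n,u,v,info=None):
    i=info or camera_info(n); K=np.array(i['K']); k=i['k1']
    d=np.array([(u-K[0,2])/K[0,0],(v-K[1,2])/K[1,1]]); s=d.copy()
    for _ in range(20): s=d/(1+k*(s@s))
    T=np.array(i['cam_to_world']); return T[:3,3],T[:3,:3]@np.array([s[0],s[1],1])
def at(n,u,v,z,info=None):
    o,d=ray(n,u,v,info); return o+d*(z-o[2])/d[2]
def proj(n,P,info=None):
    i=info or camera_info(n); K=np.array(i['K']); T=np.array(i['cam_to_world'])
    p=(np.atleast_2d(P)-T[:3,3])@T[:3,:3]; s=p[:,:2]/p[:,2:]
    s=s*(1+i['k1']*(s**2).sum(1,keepdims=True)); return s*[K[0,0],K[1,1]]+[K[0,2],K[1,2]]
E
python3 -c "
from h import *
save('top','top.png');save('scene','scene.png')
for n in('top','scene'):print(camera_info(n))
print(state())"
```

```text
{'K': array([[525.08204778,   0.        , 321.42009947],
       [  0.        , 525.08204778, 233.64655147],
       [  0.        ,   0.        ,   1.        ]]), 'k1': -0.15223838752010277, 'cam_to_world': array([[-2.34272856e-02, -9.97848799e-01,  6.12285563e-02,
         4.49513350e+02],
       [-9.99646806e-01,  2.41501187e-02,  1.10921391e-02,
        -2.23717132e+01],
       [-1.25469546e-02, -6.09470720e-02, -9.98062137e-01,
         1.51569444e+03],
       [ 0.00000000e+00,  0.00000000e+00,  0.00000000e+00,
         1.00000000e+00]])}
{'K': array([[520.29676861,   0.        , 320.01881015],
       [  0.        , 520.29676861, 243.14810284],
       [  0.        ,   0.        ,   1.        ]]), 'k1': -0.005851795918183998, 'cam_to_world': array([[-8.55331069e-01,  2.85414976e-01, -4.32373743e-01,
         1.02885760e+03],
       [ 5.17729291e-01,  5.01669224e-01, -6.93025520e-01,
         7.55276728e+02],
       [ 1.91087378e-02, -8.16618810e-01, -5.76860967e-01,
         7.71452306e+02],
       [ 0.00000000e+00,  0.00000000e+00,  0.00000000e+00,
         1.00000000e+00]])}
{'t': 0.1, 'joints': array([-1.22159877e+00,  4.91474886e-01,  1.55938763e+00, -3.18891765e-05,
        1.09171908e+00, -1.05631949e-01]), 'qvel': array([ 9.86682492e-04, -1.42746547e-04, -5.86161221e-04,  5.00851274e-05,
       -2.19941593e-03, -1.19935910e-03]), 'tau': array([ 4.41983779e-03, -6.13623762e+01, -2.58607435e+01,  6.94348686e-02,
        4.70018294e-02, -6.19597608e-05]), 'eef_pos': array([ 274.47422314, -561.21935661,  176.93566507]), 'tcp_rot': array([-3.14060624e+00, -7.61430706e-05,  4.54844183e-01]), 'ft_force': array([-0.42298928, -0.10612497, -0.86813142]), 'moment': array([-0.03968824,  0.02611189, -0.05569486]), 'grip_force': 0.0, 'opening': 1.0027548465542215}
```

View pics/top.png

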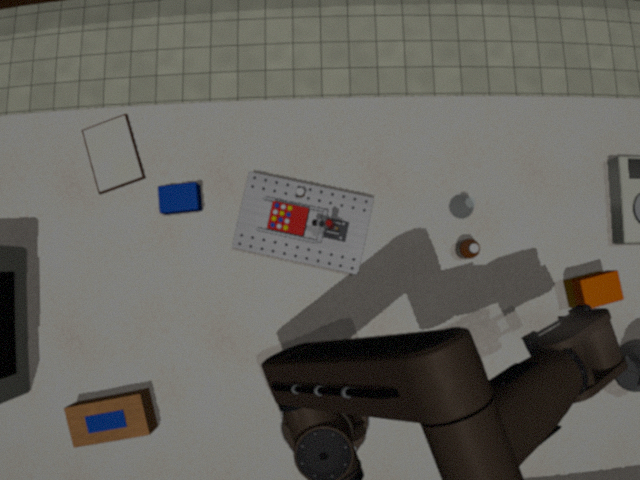

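View pics/scene.png

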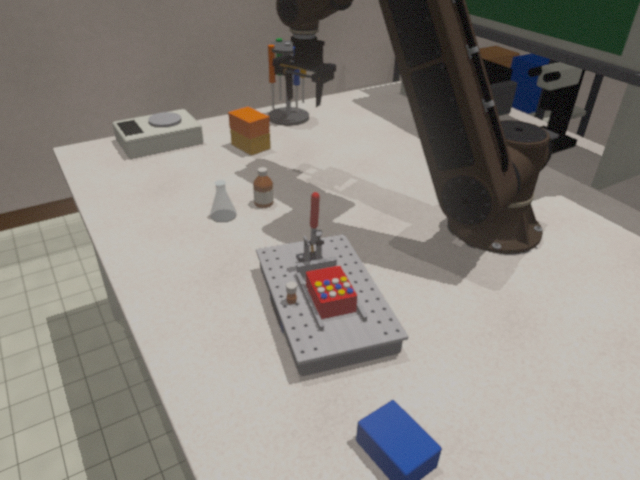

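The top view shows the shaker's platform corners near (251,171), (374,195), (357,273), (233,248). The rack's red body spans columns 268 to 309 and the clamp is on its right. The flask is at (461,205) and the amber bottle at (468,247), both beyond the clamp. The blue tip box is on the left at (180,198).

```bash
python3 -c "
from h import *
c=[at('top',u,v,60) for u,v in [(251,171),(374,195),(357,273),(233,248)]]
c=np.array(c);print(c.round(1));print(np.linalg.norm(np.roll(c,-1,0)-c,axis=1));o=c.mean(0)
ex=(c[1]+c[2]-c[0]-c[3]);ey=c[0]+c[1]-c[2]-c[3];print(o,np.arctan2(ex[1],ex[0]),np.arctan2(ey[1],ey[0])-np.pi/2)
im=cv2.imread('pics/top.png');cv2.imwrite('pics/crop.png',cv2.resize(im[160:285,225:385],None,fx=5,fy=4.8 and 5,interpolation=cv2.INTER_CUBIC)[:600])
for n,u,v,z in [('flask',461,205,50),('amber',468,250,90),('tip',180,197,55)]: print(n,at('top',u,v,z))
"
```

```text
[[ 720.4  188.    60. ]
 [ 643.4 -155.6   60. ]
 [ 427.4 -102.1   60. ]
 [ 504.7  241.5   60. ]]
[352.07854223 222.54357056 352.1642188  222.24989145]
[573.94586429  42.9668013   60.        ] -1.7916429655882742 -1.8138006726030964
flask [ 611.05035868 -402.80149973   50.        ]
amber [ 482.39096204 -406.92498958   90.        ]
tip [653.21613187 393.43254718  55.        ]
```

View pics/crop.png

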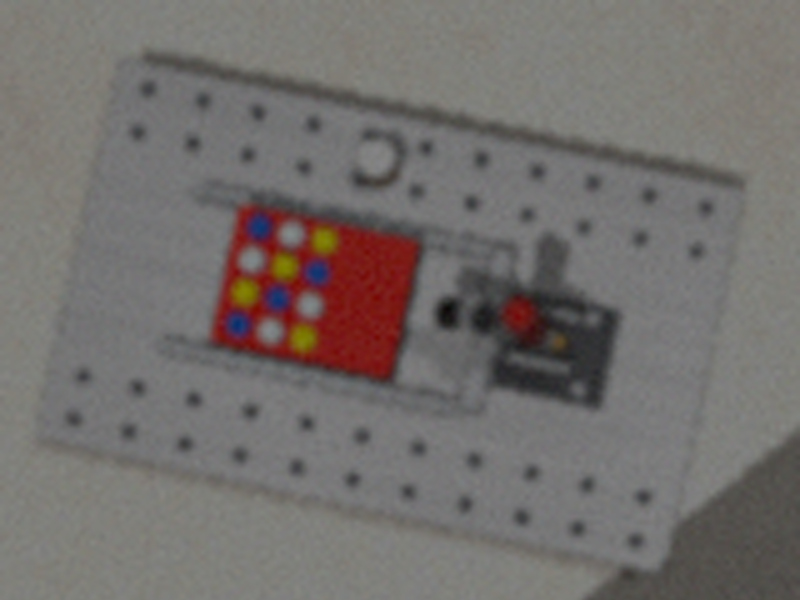

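In the crop, platform corners are at about (125,58), (745,183), (662,570), (38,440). The rack's top corners are at (240,204), (421,240), (393,381), (212,343). The guides' ends show at x≈200/165 and the lever's tip at (522,315).

```bash
cat >> h.py <<'E'
def cr(u,v): return (u+.5)/5-.5+225,(v+.5)/5-.5+160
E
python3 -c "
from h import *
c=np.array([at('top',*cr(u,v),60) for u,v in [(125,58),(745,183),(662,570),(38,440)]])
print(c.round(1),np.linalg.norm(np.roll(c,-1,0)-c,axis=1));o=c.mean(0)
ex=(c[1]+c[2]-c[0]-c[3]);ex/=np.linalg.norm(ex);a=np.arctan2(ex[1],ex[0]);ey=np.array([-ex[1],ex[0],0])
print('o',o,a)
def S(u,v,z):
  p=at('top',*cr(u,v),z)-o; return np.round([p@ex,p@ey,z-60],1)
for q in [(240,204),(421,240),(393,381),(212,343)]: print('rack',S(*q,105))
for q in [(205,183),(198,203),(170,338),(163,355),(518,245),(484,412)]: print('guide',S(*q,74))
print('lever tip',S(522,315,60+60+130)); print('vial',S(378,155,105))
r=camera_info('wrist');print(r)
"
```

```text
[[ 719.9  192.    60. ]
 [ 640.  -154.3   60. ]
 [ 425.7 -102.    60. ]
 [ 505.8  243.8   60. ]] [355.40515334 220.61690814 354.93637607 220.26639684]
o [572.87330977  44.83894919  60.        ] -1.7979841901280866
rack [-89.4  37.5  45. ]
rack [10.8 37.9 45. ]
rack [ 11.6 -39.8  45. ]
rack [-88.5 -39.5  45. ]
guide [-115.    48.2   14. ]
guide [-116.4   36.5   14. ]
guide [-115.9  -40.    14. ]
guide [-117.8  -50.    14. ]
guide [62.1 49.1 14. ]
guide [ 62.3 -45.   14. ]
lever tip [ 74.6  -2.7 190. ]
vial [-21.5  78.6  45. ]
{'K': array([[358.58834653,   0.        , 319.47058001],
       [  0.        , 358.58834653, 239.98665349],
       [  0.        ,   0.        ,   1.        ]]), 'k1': -0.04302181413136062, 'cam_to_world': array([[ 4.38619476e-01, -8.63455727e-01, -2.49112752e-01,
         3.44209418e+02],
       [-8.98671826e-01, -4.21856033e-01, -1.20110104e-01,
        -5.25942768e+02],
       [-1.37995980e-03,  2.76553242e-01, -9.60997607e-01,
         3.83952706e+02],
       [ 0.00000000e+00,  0.00000000e+00,  0.00000000e+00,
         1.00000000e+00]])}
```

Measured geometry fits the given sizes: shaker origin is about (573, 45), yaw about -1.80, and the rack is about 39 mm short of home. First I lift over the lever and travel to a point behind the rack.

move_arm(commands=[[[0,0,3.6],[0,0,0],0.3],[[0,0,3.6],[0,0,0],0.3],[[0,0,3.6],[0,0,0],0.3],[[0,0,3.6],[0,0,0],0.3],[[0,0,3.6],[0,0,0],0.3],[[1.6,3.6,0],[0,0,5],0.3],[[1.6,3.6,0],[0,0,5],0.3],[[1.6,3.6,0],[0,0,5],0.3],[[1.6,3.6,0],[0,0,5],0.3],[[1.6,3.6,0],[0,0,5],0.3]])

```text
t: 1.1
eef_pos: [354.9, -379.9, 357.2]
tcp_rot: [-3.141, -0.0, 0.894]
ft_force: [1.1, 0.3, -0.5]
opening: 0.305
grip_force: 0.0
```

move_arm(commands=[[[1.6,3.6,0],[0,0,5],0.3],[[1.6,3.6,0],[0,0,5],0.3],[[1.6,3.6,0],[0,0,5],0.3],[[1.6,3.6,0],[0,0,5],0.3],[[1.6,3.6,0],[0,0,5],0.3],[[1.6,3.6,0],[0,0,1],0.3],[[1.6,3.6,0],[0,0,0],0.3],[[1.6,3.6,0],[0,0,0],0.3],[[1.6,3.6,0],[0,0,0],0.3],[[1.6,3.6,0],[0,0,0],0.3]])

```text
t: 2.1
eef_pos: [514.9, -19.8, 357.3]
tcp_rot: [-3.141, 0.0, 1.345]
ft_force: [0.2, 0.0, -0.3]
opening: 0.301
grip_force: 0.0
```

```bash
python3 -c "
from h import *
print(state()); i=camera_info('wrist');save('wrist','w1.png')
import json;json.dump({k:np.array(v).tolist() for k,v in i.items()},open('w1.json','w'))"
```

```text
{'t': 2.1, 'joints': array([-1.66683516e-01,  1.91635229e-01,  1.53503141e+00, -2.64107792e-05,
        1.41517648e+00,  5.91145969e-02]), 'qvel': array([ 0.75970411,  0.22795903, -0.28573269,  0.00170473,  0.05760798,
        0.75667175]), 'tau': array([-5.01435265e+00, -4.75153756e+01, -2.80840766e+01,  1.48846130e-01,
        3.73153598e-02, -1.22675288e+00]), 'eef_pos': array([514.86353224, -19.80497587, 357.31100727]), 'tcp_rot': array([-3.14134416e+00,  4.08429099e-05,  1.34500232e+00]), 'ft_force': array([ 0.16879573,  0.03072599, -0.26774944]), 'moment': array([-0.04566677, -0.08708865, -0.00799248]), 'grip_force': 0.0, 'opening': 0.30149208751973616}
```

View pics/w1.png

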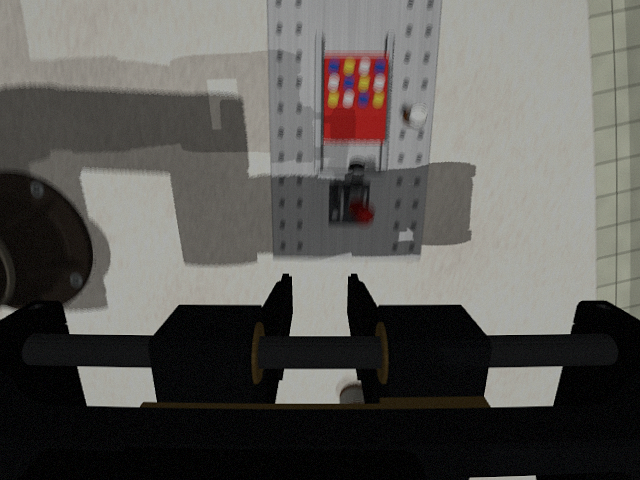

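The wrist view, slightly blurred by motion, shows the guides running vertically (inner faces at about columns 323 and 387). The tool is therefore aligned with the shaker, and the rack is at rows 55-140. I continue behind the rack and go down.

move_arm(commands=[[[1.7,3.7,0],[0,0,0],0.3],[[1.7,3.7,0],[0,0,0],0.3],[[1.7,3.7,0],[0,0,0],0.3],[[1.7,3.7,0],[0,0,0],0.3],[[1.7,3.8,0],[0,0,0],0.3],[[0,0,-3],[0,0,0],0.3],[[0,0,-4],[0,0,0],0.3],[[0,0,-4],[0,0,0],0.3],[[0,0,-4],[0,0,0],0.3],[[0,0,-3],[0,0,0],0.3]])

```text
t: 3.15
eef_pos: [598.6, 164.4, 174.8]
tcp_rot: [-3.139, 0.001, 1.345]
ft_force: [1.2, 0.1, 0.0]
opening: 0.303
grip_force: 0.0
```

move_arm(commands=[[[0,0,0],[0,0,0],0.3],[[0,0,0],[0,0,0],0.3]])

```text
t: 3.35
eef_pos: [599.9, 164.5, 178.1]
tcp_rot: [-3.141, 0.0, 1.345]
ft_force: [0.7, -0.9, 0.4]
opening: 0.301
grip_force: 0.0
```

```bash
python3 -c "
from h import *
s=state();print(s['eef_pos'],s['tcp_rot']); i=camera_info('wrist');save('wrist','w2.png')
o=np.array([572.9,44.8,60]);a=-1.798;ex=np.array([np.cos(a),np.sin(a),0]);ey=np.array([-ex[1],ex[0],0]);p=s['eef_pos']-o;print(p@ex,p@ey)
import json;json.dump({k:np.array(v).tolist() for k,v in i.items()},open('w2.json','w'))"
```

```text
[599.87227257 164.54220373 178.06993014] [-3.14149462e+00  7.57971214e-05  1.34491157e+00]
-122.74045036214535 -0.6933164186423135
```

View pics/w2.png

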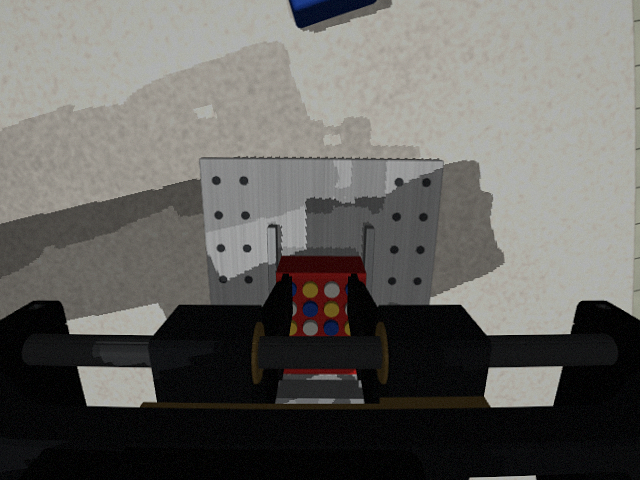

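The wrist picture shows the platform's rear corners at (200,158) and (443,160). The guide ends are near (272,226) and (369,226), and the rack's trailing face has its top edge at row ~272 and its bottom edge at ~256.

```bash
python3 -c "
from h import *
import json;i=json.load(open('w2.json'))
o=np.array([572.9,44.8,60]);a=-1.798;ex=np.array([np.cos(a),np.sin(a),0]);ey=np.array([-ex[1],ex[0],0])
for n,u,v,z in [('corner',200,158,60),('corner',443,160,60),('gL',267,226,74),('gL',278,226,74),('gR',364,226,74),('gR',375,226,74),('rackbot',278,256,60),('rackbot',364,256,60),('racktop',277,272,105),('racktop',367,272,105)]:
  p=at('',u,v,z,i)-o;print(n,p@ex,p@ey)
"
```

```text
corner -184.31281939679315 -108.06576005003038
corner -182.70821378002378 108.65601720383083
gL -125.3585029003965 -48.457615974595555
gL -125.35976457324334 -38.61530549488882
gR -125.40559087133728 38.20876183315871
gR -125.4160750004368 48.053333087342544
rackbot -92.39469610467732 -41.21136598156559
rackbot -92.44199869645388 41.03086000776852
racktop -93.46347297547884 -37.01273165986214
racktop -93.50407935438777 38.14325777717675
```

Lateral centring is within 1 mm. The rack's trailing end is about 30 mm ahead of the TCP and it needs roughly 37 mm of push. I go down and begin pushing gently.

move_arm(commands=[[[0,0,-3],[0,0,0],0.3],[[0,0,-3],[0,0,0],0.3],[[0,0,-3],[0,0,0],0.3],[[0,0,-1.3],[0,0,0],0.3],[[0,0,0],[0,0,0],0.3],[[-0.22,-0.97,0],[0,0,0],0.3],[[-0.11,-0.49,0],[0,0,0],0.3],[[-0.11,-0.49,0],[0,0,0],0.3],[[-0.11,-0.49,0],[0,0,0],0.3],[[-0.11,-0.49,0],[0,0,0],0.3]])

```text
t: 4.4
eef_pos: [593.0, 134.7, 74.9]
tcp_rot: [3.141, -0.0, 1.345]
ft_force: [0.8, 1.0, 0.4]
opening: 0.3
grip_force: 0.0
```

move_arm(commands=[[[-0.11,-0.49,0],[0,0,0],0.3],[[-0.11,-0.49,0],[0,0,0],0.3],[[-0.11,-0.49,0],[0,0,0],0.3],[[-0.11,-0.49,0],[0,0,0],0.3]])

```text
t: 4.8
eef_pos: [588.5, 115.2, 74.4]
tcp_rot: [-3.142, 0.0, 1.345]
ft_force: [-0.4, 0.2, -0.1]
opening: 0.299
grip_force: 0.0
```

move_arm(commands=[[[-0.07,-0.29,0],[0,0,0],0.3],[[-0.07,-0.29,0],[0,0,0],0.3]])

```text
t: 5.0
eef_pos: [587.1, 109.6, 74.4]
tcp_rot: [3.142, 0.0, 1.345]
ft_force: [-0.2, 0.1, 1.1]
opening: 0.297
grip_force: 0.0
```

```bash
python3 -c "
from h import *
s=state();print(s['eef_pos'],s['ft_force']); a,b=read_camera('top'),read_camera('scene')
cv2.imwrite('pics/m1.png',np.hstack([cv2.resize(a[180:270,240:360],(480,360)),cv2.resize(b[215:335,240:400],(320,240))[:,:].repeat(1,0) if 0 else cv2.resize(b[215:335,240:400],(310,360))]))"
```

```text
[587.11948929 109.55725481  74.44601094] [-0.16355832  0.06652254  1.0618187 ]
```

View pics/m1.png

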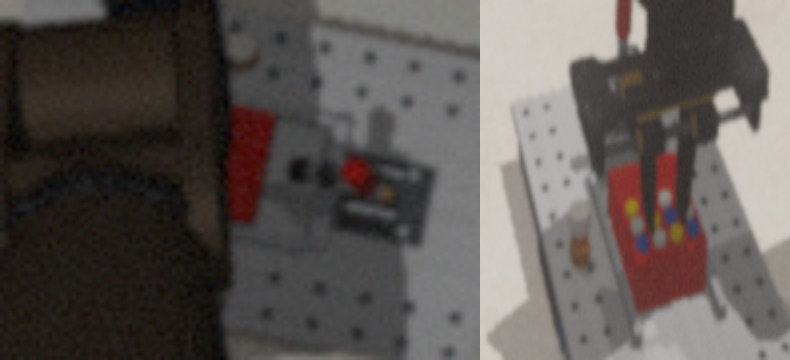

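The scene crop is not as expected: the fingertips appear over the cap area and the rack's front has not moved in the top view. I'll project the TCP into the scene view to check.

```bash
python3 -c "
from h import *
s=state();p=s['eef_pos'];R=cv2.Rodrigues(np.zeros(3))[0]
a=-1.798;ex=np.array([np.cos(a),np.sin(a),0]);ey=np.array([-ex[1],ex[0],0]);o=np.array([572.9,44.8,60])
print(((p-o)@ex,(p-o)@ey))
b=read_camera('scene')
pts=[('tcp',p)]+[('rk%d %d'%(x,z),o+x*ex+y*ey+[0,0,z]) for x,y,z in [(-90,38,0),(-90,-38,0),(-90,38,45),(-90,-38,45),(10,38,45),(10,-38,45)]]
P=proj('scene',[q for _,q in pts]);print(P.round(1))
c=cv2.resize(b[200:350,230:430],(800,600),interpolation=cv2.INTER_CUBIC)
for (n,_),(u,v) in zip(pts,P): cv2.circle(c,(int((u-230)*4),int((v-200)*4)),4,(0,255,0),1)
cv2.imwrite('pics/m2.png',c)"
```

```text
(np.float64(-66.26583759711899), np.float64(-0.7081412359412295))
[[335.1 302.7]
 [320.3 319.9]
 [356.4 312.1]
 [320.7 302.6]
 [357.8 295. ]
 [305.6 271.5]
 [340.2 265. ]]
```

View pics/m2.png

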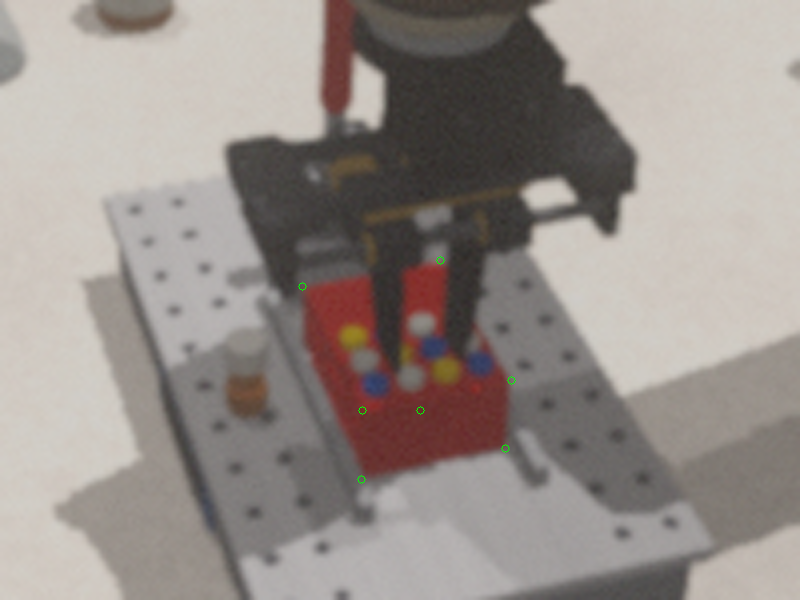

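The tips seem to vanish into the rack's top instead of standing against its trailing face. The TCP reads sx = -66 with no force, and the rack is still at its starting place. A wrist look before moving anything.

```bash
python3 -c "
from h import *
s=state();print(s['t'],s['eef_pos'],s['joints'],s['ft_force'],s['moment'],s['tau'],s['opening']); i=camera_info('wrist')
w=read_camera('wrist');cv2.imwrite('pics/w3.png',w)
a=-1.798;ex=np.array([np.cos(a),np.sin(a),0]);ey=np.array([-ex[1],ex[0],0]);o=np.array([572.9,44.8,60])
print(proj('',[s['eef_pos'],o-120*ex-44*ey+[0,0,14],o-91*ex-38*ey+[0,0,45],o-91*ex+38*ey+[0,0,45],o-91*ex+38*ey],i).round())
"
```

```text
5.15 [587.20402004 109.72506548  74.48062018] [ 7.41978021e-02  5.70697419e-01  1.73283966e+00 -2.66110559e-05
  8.37934594e-01  3.00284864e-01] [0.48379152 0.08362219 0.02805439] [ 0.00500472 -0.02376331  0.00704429] [-2.81475931e-01 -6.13568830e+01 -2.06492007e+01  5.19115676e-02
  6.74406663e-03 -3.45405063e-02] 0.2977291150235337
[[321. 271.]
 [246. 183.]
 [249. 247.]
 [396. 247.]
 [382. 226.]]
```

View pics/w3.png

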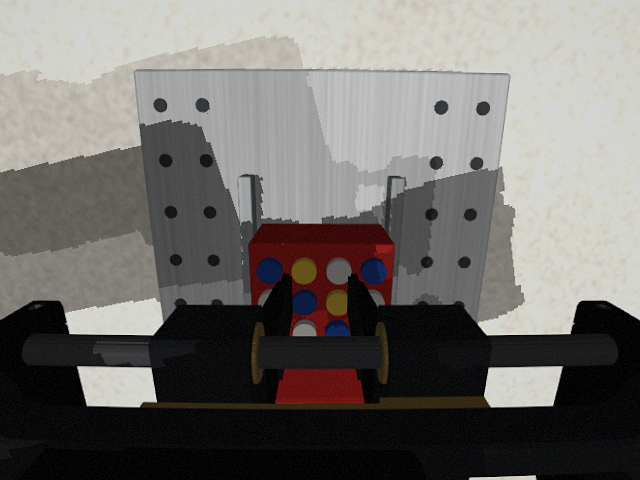

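The wrist view puts the guide and rack edges where predicted: rack top edge at row 245, guide end at (246,178). So the calibration holds, and the question is whether the tips are hidden in the rack. I'll compare the finger outlines numerically.

```bash
python3 -c "
from h import *
w={n:cv2.imread('pics/%s.png'%n) for n in('w1','w2','w3')}
for n,im in w.items():
  print(n)
  m=im.max(2)<45
  for r in range(262,302,4): 
    c=np.where(m[r,240:400])[0]+240; print(r,[(int(g[0]),int(g[-1])) for g in np.split(c,np.where(np.diff(c)>2)[0]+1) if len(g)>2])
s=state();i=camera_info('wrist');p=s['eef_pos']
a=-1.798;ex=np.array([np.cos(a),np.sin(a),0]);ey=np.array([-ex[1],ex[0],0])
for dx in(-10,0,10):
  for y in (14,26):
    for z in(0,10,20,31,50): print(dx,y,z,proj('',p+dx*ex+y*ey+[0,0,z],i).round())
"
```

```text
w1
262 []
266 []
270 []
274 [(283, 288), (351, 356)]
278 [(282, 291), (348, 357)]
282 [(277, 291), (348, 361)]
286 [(275, 291), (348, 364)]
290 [(272, 291), (348, 366)]
294 [(270, 291), (348, 369)]
298 [(268, 291), (348, 371)]
w2
262 [(281, 284), (290, 293), (302, 310), (313, 320), (323, 326), (329, 335), (339, 348), (361, 364)]
266 [(277, 286), (289, 303), (311, 326), (332, 338), (341, 345), (348, 352), (355, 364)]
270 [(277, 281), (290, 306), (309, 311), (314, 326), (343, 348), (353, 362)]
274 [(283, 288), (351, 356)]
278 [(245, 251), (282, 291), (348, 357), (390, 394)]
282 [(246, 250), (276, 292), (348, 362), (388, 394)]
286 [(274, 291), (346, 365)]
290 [(272, 291), (348, 367)]
294 [(269, 291), (348, 369)]
298 [(267, 292), (347, 372)]
w3
262 []
266 []
270 []
274 [(283, 288), (351, 356)]
278 [(282, 291), (348, 357)]
282 [(276, 291), (348, 362)]
286 [(274, 291), (348, 365)]
290 [(272, 291), (348, 367)]
294 [(270, 291), (348, 369)]
298 [(268, 292), (347, 372)]
-10 14 0 [[344. 255.]]
-10 14 10 [[345. 261.]]
-10 14 20 [[346. 267.]]
-10 14 31 [[348. 274.]]
-10 14 50 [[351. 289.]]
-10 26 0 [[364. 255.]]
-10 26 10 [[366. 261.]]
-10 26 20 [[368. 267.]]
-10 26 31 [[371. 274.]]
-10 26 50 [[376. 289.]]
0 14 0 [[344. 271.]]
0 14 10 [[345. 277.]]
0 14 20 [[346. 283.]]
0 14 31 [[347. 291.]]
0 14 50 [[350. 308.]]
0 26 0 [[363. 271.]]
0 26 10 [[365. 277.]]
0 26 20 [[367. 283.]]
0 26 31 [[370. 291.]]
0 26 50 [[375. 308.]]
10 14 0 [[343. 286.]]
10 14 10 [[344. 292.]]
10 14 20 [[346. 300.]]
10 14 31 [[347. 308.]]
10 14 50 [[350. 326.]]
10 26 0 [[363. 286.]]
10 26 10 [[364. 292.]]
10 26 20 [[367. 299.]]
10 26 31 [[369. 308.]]
10 26 50 [[374. 326.]]
```

```bash
python3 -c "
from h import *
s=state();i=camera_info('wrist');p=s['eef_pos']
a=-1.798;ex=np.array([np.cos(a),np.sin(a),0]);ey=np.array([-ex[1],ex[0],0])
for w,sc in [((353.5,274),(330,291.5)),((285.5,274),(345.5,288))]:
  o1,d1=ray('',*w,i);o2,d2=ray('scene',*sc);A=np.c_[d1,-d2];t=np.linalg.lstsq(A,o2-o1,rcond=None)[0]
  q1=o1+t[0]*d1;q2=o2+t[1]*d2;q=(q1+q2)/2-p;print('gap',np.linalg.norm(q1-q2),'rel tcp',q@ex,q@ey,q[2])
"
```

```text
gap 2.194093321112161 rel tcp -14.769008042215603 16.420252691870072 45.247406711389246
gap 3.2737293284752087 rel tcp -15.315237748593486 -15.708525989113427 46.80709349987866
```

```bash
python3 -c "
from h import *
p=np.array([274.5,-561.2,177]);y=np.array([.44,-.90,0]);x=np.array([.9,.44,0])
for k in(-50,50):
  for z in(0,30,45): print(k,z,proj('scene',p+k*y+[0,0,z]).round(1))
im=cv2.imread('pics/scene.png');m=im.max(2)
for r in range(70,116,3): print(r,''.join('#' if v<50 else '.' for v in m[r,265:345]))
"
```

```text
-50 0 [[318.2 118.4]]
-50 30 [[318.3 108.8]]
-50 45 [[318.4 103.9]]
50 0 [[290.9 111.2]]
50 30 [[290.7 101.8]]
50 45 [[290.7  97. ]]
70 ..........########.........##.....................##.##.####.###.#.#............
73 ............#..##.....#.#...........................####.####.#..##.............
76 ......................#####.....................#..##.#.#####..####.............
79 ......................####........................#.....#..#....................
82 ......................####......................................................
85 ......................#.##......................................................
88 .......................###......................................................
91 ........................#.......................................................
94 ................................................................................
97 ........................#.......................................................
100 ................................................................................
103 ................................................................................
106 ................................................................................
109 ................................................................................
112 ................................................................................
115 ................................................................................
```

```bash
python3 -c "
from h import *
im=cv2.imread('pics/scene.png');m=im.max(2)
for r in range(84,124,2): print(r,' '.join('%3d'%v for v in m[r,308:332:2]), '|',' '.join('%3d'%v for v in m[r,280:300:2]))
"
```

```text
84 119 119 119 120  74  51  53  64 110 121 121 124 | 103 118 111  62  40  45  67  84  81  86
86 122 119 121 116  68  51  53  69 118 121 122 122 | 101 115 112  67  47  52  82 108  95 108
88 118 120 121 117  71  58  52  81 120 121 121 120 | 105 118 115  70  48  48  84 113 102 110
90 120 122 122 115  66  51  53  89 120 119 122 122 | 105 112 117  74  52  52  74 109 102 112
92 119 116 121 118  68  52  52  96 121 123 122 119 | 103 117 115  78  50  51  73 110 106 112
94 120 123 120 118  67  56  61 105 130 135 148 155 | 103 115 117  82  53  53  75 109 106 115
96 123 124 126 122  71  54  71 147 179 184 186 189 | 103 117 115  85  58  53  73 111 106 112
98 149 160 170 173  97  55  88 176 189 190 190 191 | 104 115 116  90  60  64  91 113 105 117
100 186 190 191 182  99  54  99 184 191 190 192 190 | 112 116 116  91  71  87 119 123 111 140
102 191 190 190 184  97  60 120 185 188 190 191 191 | 124 126 128  95  85 113 169 170 123 171
104 190 189 191 185 100  72 143 186 191 191 192 190 | 168 175 178 128  85 127 186 181 126 173
106 190 190 189 184 122 151 182 192 189 191 191 189 | 180 176 167 118  86 121 170 168 124 168
108 191 191 190 189 185 190 191 190 191 191 190 192 | 116 114 108  90  87  97 112 110 107 127
110 187 188 192 189 191 190 193 191 191 192 193 191 |  82  91  96  86  86  90  97  96 103 107
112 160 187 191 189 190 191 192 191 190 191 193 190 |  80  78  79  82  88  83  86  85  91 101
114 127 184 191 190 191 190 192 191 191 191 191 190 |  83  74  74  80  85  91  96  96 101  99
116 119 181 186 188 191 191 192 192 192 192 192 191 |  77  75  73  79  93  97  97  99  97  96
118 109 170 177 178 181 188 191 190 192 191 190 191 |  72  74  77  83  97  93  99  97  98  98
120 141 174 178 177 179 186 191 191 192 191 191 191 |  72  76  75  80  79  85  86  86  96  96
122 173 175 175 176 177 182 191 190 191 192 191 191 |  76  73  79  77  78  85  85  82  80  76
```

Scene pixels in the unobstructed starting view (tip at (318,106)) and triangulation agree: the real fingertips sit about 40 mm above the reported TCP. The fingers therefore passed just over the caps and touched nothing. I'll raise, go back behind the rack, and go down to find the platform by gentle touch.

move_arm(commands=[[[0,0,1],[0,0,0],0.3],[[0,0,1],[0,0,0],0.3],[[0.34,1.46,0],[0,0,0],0.3],[[0.34,1.46,0],[0,0,0],0.3],[[0.34,1.46,0],[0,0,0],0.3],[[0.34,1.46,0],[0,0,0],0.3],[[0,0,0],[0,0,0],0.3],[[0,0,-1.5],[0,0,0],0.3],[[0,0,-1.5],[0,0,0],0.3],[[0,0,-1],[0,0,0],0.3]])

```text
t: 6.2
eef_pos: [600.3, 168.1, 53.3]
tcp_rot: [-3.141, 0.001, 1.345]
ft_force: [-0.3, 0.4, -0.3]
opening: 0.299
grip_force: 0.0
```

move_arm(commands=[[[0,0,-0.5],[0,0,0],0.3],[[0,0,-0.5],[0,0,0],0.3],[[0,0,0],[0,0,0],0.3]])

```text
t: 6.5
eef_pos: [600.7, 168.1, 44.1]
tcp_rot: [-3.141, 0.0, 1.345]
ft_force: [-0.0, 0.6, 0.2]
opening: 0.3
grip_force: 0.0
```

```bash
python3 -c "
from h import *
s=state();print(s['eef_pos'],s['ft_force']);p=s['eef_pos']
b=read_camera('scene');a=-1.798;ex=np.array([np.cos(a),np.sin(a),0])
print('tcp',proj('scene',[p,p+[0,0,38]]).round(1))
c=cv2.resize(b[200:350,230:430],(800,600),interpolation=cv2.INTER_CUBIC);cv2.imwrite('pics/m3.png',c)"
```

```text
[600.67654212 168.11872547  44.12787658] [-0.01444495  0.59576568  0.18819999]
tcp [[344.9 334.3]
 [345.8 320. ]]
```

View pics/m3.png

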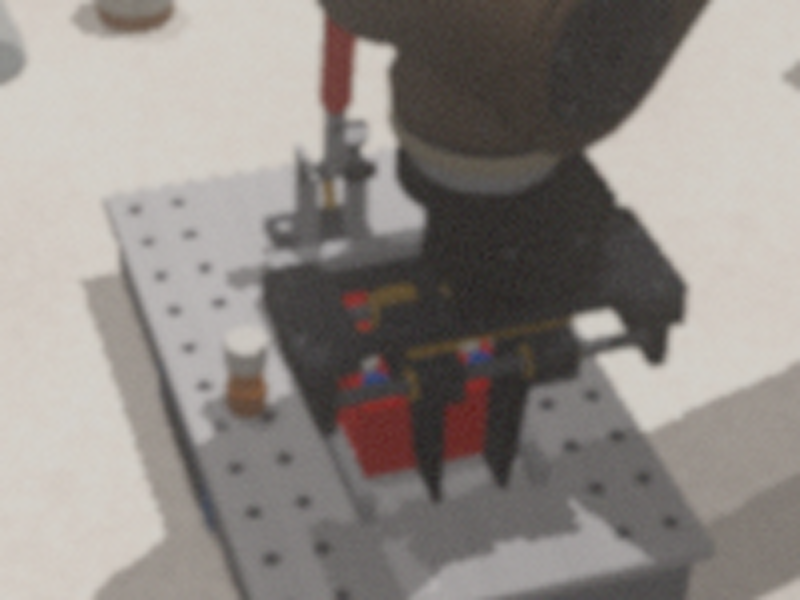

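The tips now stand between the guides behind the rack, at crop (435,500) and (503,487). The reported TCP is at z = 44 with no contact, which confirms the offset. Next I check the clearance of the gripper's hanging end plate, crop (320,430), to the vial.

```bash
python3 -c "
from h import *
a=-1.798;ex=np.array([np.cos(a),np.sin(a),0]);ey=np.array([-ex[1],ex[0],0]);o=np.array([572.9,44.8,60]);p=state()['eef_pos']
print('tcp',(p-o)@ex,(p-o)@ey)
O,d=ray('scene',310,307.5)
for y in(75,85,92): q=O+d*((y-(O-o)@ey)/(d@ey));print('plate',y,(q-o)@ex,q[2])
for u,v in[(338.7,325),(355,321.5)]:
  O,d=ray('scene',u,v)
  for sx in(-137,-127,-117): q=O+d*((sx-(O-o)@ex)/(d@ex));print('tip',sx,(q-o)@ey,q[2])
"
```

```text
tcp -126.48446300359586 -0.5337420001246118
plate 75 -138.79297091792895 144.8491677767537
plate 85 -170.1565006143868 174.80125301804787
plate 92 -192.1109714019072 195.76771268695381
tip -137 17.580572313330823 83.99766290159732
tip -127 13.528107966588527 73.54881370839473
tip -117 9.475643619846101 63.099964515192255
tip -137 -15.227046705787616 83.77383377564479
tip -127 -19.778164843166604 73.32158252994816
tip -117 -24.329282980545567 62.86933128425153
```

The plate is at about z = 145 against the vial's 105, so it is clear. The tips are at about 15 mm above the platform. Now the push.

move_arm(commands=[[[-0.22,-0.97,0],[0,0,0],0.3],[[-0.22,-0.97,0],[0,0,0],0.3],[[-0.11,-0.49,0],[0,0,0],0.3],[[-0.11,-0.49,0],[0,0,0],0.3],[[-0.11,-0.49,0],[0,0,0],0.3],[[-0.11,-0.49,0],[0,0,0],0.3],[[-0.11,-0.49,0],[0,0,0],0.3],[[-0.11,-0.49,0],[0,0,0],0.3],[[-0.11,-0.49,0],[0,0,0],0.3],[[0,0,0],[0,0,0],0.3]])

```text
t: 7.55
eef_pos: [588.5, 113.8, 44.5]
tcp_rot: [3.142, 0.0, 1.345]
ft_force: [0.2, -0.3, 0.0]
opening: 0.296
grip_force: 0.0
```

move_arm(commands=[[[-0.07,-0.29,0],[0,0,0],0.3],[[-0.07,-0.29,0],[0,0,0],0.3],[[0,0,0],[0,0,0],0.3]])

```text
t: 7.85
eef_pos: [587.2, 108.4, 44.4]
tcp_rot: [-3.141, 0.0, 1.345]
ft_force: [0.7, 1.1, 1.7]
opening: 0.297
grip_force: 0.6
```

```bash
cat > tl.py <<'E'
from h import *
a=-1.798;ex=np.array([np.cos(a),np.sin(a),0]);ey=np.array([-ex[1],ex[0],0]);o=np.array([572.9,44.8,60])
def where():
    s=state();p=s['eef_pos']-o;f=s['ft_force'];print('t',s['t'],'s',(p@ex).round(1),(p@ey).round(1),(p[2]+60).round(1),'F',(f@ex).round(1),(f@ey).round(1),f[2].round(1))
def redfront(n='top'):
    # shaker-frame extent of the red pixels near the rack top, lever excluded
    im=read_camera(n).astype(int);m=(im[...,2]>90)&(im[...,1]<60)&(im[...,0]<60)
    m&=np.indices(m.shape)[0]>0
    P=[]
    for v,u in zip(*np.where(m)):
        q=at(n,u,v,105)-o;P.append((q@ex,q@ey))
    P=np.array(P);k=(abs(P[:,1])<30)&(P[:,0]>-110)&(P[:,0]<58);P=P[k]
    h,e=np.histogram(P[:,0],np.arange(-110,70,5));print(len(P),{int(x):int(c) for x,c in zip(e,h) if c})
if __name__=='__main__': where();redfront()
E
python3 tl.py
```

```text
t 7.85 s -65.1 -0.4 44.4 F -1.3 0.4 1.7
2 {40: 2}
```

move_arm(commands=[[[-0.07,-0.29,0],[0,0,0],0.3],[[-0.07,-0.29,0],[0,0,0],0.3],[[-0.07,-0.29,0],[0,0,0],0.3]])

```text
t: 8.2
eef_pos: [588.1, 107.0, 45.7]
tcp_rot: [3.136, -0.012, 1.341]
ft_force: [11.8, 70.3, 5.4]
opening: 0.299
grip_force: 35.8
```

```bash
sed -i 's/m=(im\[.*$/m=(im[...,2]>55)\&(im[...,2]>2*im[...,1])\&(im[...,2]>2*im[...,0])/' tl.py; python3 tl.py
```

```text
t 8.2 s -64.0 0.8 45.7 F -71.2 -4.3 5.4
294 {-5: 3, 0: 10, 5: 33, 10: 42, 15: 41, 20: 38, 25: 31, 30: 24, 35: 27, 40: 30, 45: 15}
```

Force jumped to 71 N with the rack's front at about sx = 47-50, so the rack is at the end stop. I back off at once.

move_arm(commands=[[[0.1,0.4,0],[0,0,0],0.3],[[0.1,0.4,0],[0,0,0],0.3],[[0,0,0],[0,0,0],0.3]])

```text
t: 8.55
eef_pos: [586.8, 108.2, 44.1]
tcp_rot: [-3.141, 0.001, 1.346]
ft_force: [-1.4, -0.8, -0.5]
opening: 0.3
grip_force: 0.0
```

```bash
python3 tl.py
```

```text
t 8.55 s -64.9 -0.7 44.1 F 1.1 -1.2 -0.5
308 {-15: 4, -10: 9, -5: 4, 0: 11, 5: 35, 10: 42, 15: 41, 20: 39, 25: 28, 30: 24, 35: 27, 40: 30, 45: 14}
```

The rack is at home: the front moved about 38 mm and the contact force is now back to zero. Next I retreat, rise, shut the fingers, and come in at the rack side of the lever at grip height (tips at about z = 215, reported 182).

move_arm(commands=[[[0.34,1.46,0],[0,0,0],0.3],[[0,0,0],[0,0,0],0.3],[[0,0,3.5],[0,0,0],0.3],[[0,0,3.5],[0,0,0],0.3],[[0,0,3.5],[0,0,0],0],[[0,0,3.5],[0,0,0],0],[[0,0,0],[0,0,0],0],[[-0.56,-2.43,0],[0,0,0],0],[[-0.56,-2.43,0],[0,0,0],0],[[0,0,0],[0,0,0],0]])

```text
t: 9.6
eef_pos: [578.7, 72.0, 183.9]
tcp_rot: [-3.141, 0.001, 1.343]
ft_force: [-0.3, -0.1, -0.4]
opening: 0.003
grip_force: 0.0
```

```bash
python3 tl.py; python3 - <<'E'
from tl import *
b=read_camera('scene');c=b[130:330,200:420]
cv2.imwrite('pics/m4.png',cv2.resize(c,(660,600),interpolation=cv2.INTER_CUBIC))
# black fingers tip and rack outlines numerically
im=b.astype(int);m=(im[...,2]>60)&(im[...,2]>2*im[...,1])&(im[...,2]>2*im[...,0]);m[:, :280]=0;m[:, 380:]=0
n,l,st,ce=cv2.connectedComponentsWithStats(m.astype('uint8'));print(st[1:][st[1:,4]>30])
for x,y,z in[(-50,38,0),(-50,-38,0),(-50,38,45),(-50,-38,45),(50,38,45),(50,-38,45),(74,0,188),(81,0,100)]: print((x,y,z),proj('scene',o+x*ex+y*ey+[0,0,z]).round(1))
E
```

```text
t 9.6 s -27.8 -0.5 183.9 F 0.2 -0.3 -0.4
102 {-15: 2, -10: 3, -5: 1, 25: 9, 30: 22, 35: 27, 40: 26, 45: 12}
[[301 256  36  38 384]
 [318 284  17   8  48]]
(-50, 38, 0) [[314.1 306.7]]
(-50, -38, 0) [[349.3 299.4]]
(-50, 38, 45) [[314.4 289.6]]
(-50, -38, 45) [[350.4 282.5]]
(50, 38, 45) [[300.1 260.3]]
(50, -38, 45) [[333.9 254.2]]
(74, 0, 188) [[314.6 193.5]]
(81, 0, 100) [[313.1 228.1]]
```

move_arm(commands=[[[-0.22,-0.97,0],[0,0,0],0],[[-0.22,-0.97,0],[0,0,0],0],[[-0.22,-0.97,0],[0,0,0],0],[[-0.22,-0.97,0],[0,0,0],0],[[-0.22,-0.97,0],[0,0,0],0],[[-0.22,-0.97,0],[0,0,0],0],[[-0.11,-0.49,0],[0,0,0],0],[[-0.11,-0.49,0],[0,0,0],0],[[-0.11,-0.49,0],[0,0,0],0],[[0,0,0],[0,0,0],0]])

```text
t: 10.7
eef_pos: [562.8, 0.7, 184.5]
tcp_rot: [3.142, 0.0, 1.345]
ft_force: [-0.3, -0.3, 0.6]
opening: 0.001
grip_force: 0.0
```

```bash
cat > lv.py <<'E'
from tl import *
where()
for n in('top','scene'):
    im=read_camera(n).astype(int);m=(im[...,2]>45)&(im[...,2]>1.8*im[...,1])&(im[...,2]>1.8*im[...,0])
    c=proj(n,o+85*ex+[0,0,60])[0];m[:, :int(c[0])-80]=0;m[:,int(c[0])+80:]=0;m[int(c[1])+50:]=0;m[:max(0,int(c[1])-80)]=0
    k,l,st,ce=cv2.connectedComponentsWithStats(m.astype('uint8'))
    print(n,[list(map(int,x)) for x in st[1:][st[1:,4]>15]])
    print(' expect lever 131 mm at', {f:proj(n,o+ex*(85+131*np.sin(f))+[0,0,60+131*np.cos(f)])[0].round().tolist() for f in(-.09,.2,.5,.8,1.1,1.41)})
E
python3 lv.py
```

```text
t 10.7 s 45.2 0.1 184.5 F 0.4 -0.3 0.6
top [[292, 229, 6, 5, 17]]
 expect lever 131 mm at {-0.09: [329.0, 221.0], 0.2: [344.0, 225.0], 0.5: [359.0, 228.0], 0.8: [370.0, 231.0], 1.1: [378.0, 234.0], 1.41: [381.0, 236.0]}
scene [[301, 256, 48, 36, 850]]
 expect lever 131 mm at {-0.09: [315.0, 193.0], 0.2: [309.0, 185.0], 0.5: [304.0, 182.0], 0.8: [300.0, 185.0], 1.1: [297.0, 193.0], 1.41: [296.0, 205.0]}
```

move_arm(commands=[[[-0.11,-0.49,0],[0,0,0],0],[[-0.11,-0.49,0],[0,0,0],0],[[-0.11,-0.49,0],[0,0,0],0],[[-0.11,-0.49,0],[0,0,0],0],[[-0.11,-0.49,0],[0,0,0],0],[[0,0,0],[0,0,0],0]])

```text
t: 11.4
eef_pos: [557.5, -23.4, 185.0]
tcp_rot: [3.141, -0.001, 1.344]
ft_force: [0.6, 5.7, 4.8]
opening: 0.003
grip_force: 2.9
```

```bash
python3 lv.py
```

```text
t 11.4 s 69.9 0.4 185.0 F -5.6 -0.7 4.8
top [[282, 204, 13, 29, 151], [302, 229, 7, 6, 33]]
 expect lever 131 mm at {-0.09: [329.0, 221.0], 0.2: [344.0, 225.0], 0.5: [359.0, 228.0], 0.8: [370.0, 231.0], 1.1: [378.0, 234.0], 1.41: [381.0, 236.0]}
scene [[301, 256, 48, 36, 864]]
 expect lever 131 mm at {-0.09: [315.0, 193.0], 0.2: [309.0, 185.0], 0.5: [304.0, 182.0], 0.8: [300.0, 185.0], 1.1: [297.0, 193.0], 1.41: [296.0, 205.0]}
```

Contact with the lever is at 5-6 N. I follow its arc.

move_arm(commands=[[[-0.11,-0.49,-0.1],[0,0,0],0],[[-0.11,-0.49,-0.1],[0,0,0],0],[[-0.11,-0.49,-0.1],[0,0,0],0],[[-0.11,-0.49,-0.1],[0,0,0],0],[[-0.11,-0.49,-0.1],[0,0,0],0],[[-0.12,-0.5,-0.2],[0,0,0],0],[[-0.12,-0.5,-0.2],[0,0,0],0],[[-0.12,-0.5,-0.2],[0,0,0],0],[[-0.12,-0.5,-0.2],[0,0,0],0],[[-0.12,-0.5,-0.2],[0,0,0],0]])

```text
t: 12.5
eef_pos: [546.2, -72.9, 170.0]
tcp_rot: [3.14, -0.001, 1.345]
ft_force: [1.9, 5.3, 3.0]
opening: 0.005
grip_force: 2.9
```

```bash
python3 lv.py
```

```text
t 12.5 s 120.7 0.5 170.0 F -5.6 0.6 3.0
top [[282, 204, 39, 34, 633]]
 expect lever 131 mm at {-0.09: [329.0, 221.0], 0.2: [344.0, 225.0], 0.5: [359.0, 228.0], 0.8: [370.0, 231.0], 1.1: [378.0, 234.0], 1.41: [381.0, 236.0]}
scene [[300, 255, 50, 37, 925]]
 expect lever 131 mm at {-0.09: [315.0, 193.0], 0.2: [309.0, 185.0], 0.5: [304.0, 182.0], 0.8: [300.0, 185.0], 1.1: [297.0, 193.0], 1.41: [296.0, 205.0]}
```

move_arm(commands=[[[-0.1,-0.45,-0.34],[0,0,0],0],[[-0.1,-0.45,-0.34],[0,0,0],0],[[-0.1,-0.45,-0.34],[0,0,0],0],[[-0.1,-0.45,-0.34],[0,0,0],0],[[-0.1,-0.45,-0.34],[0,0,0],0],[[-0.07,-0.29,-0.4],[0,0,0],0],[[-0.07,-0.29,-0.4],[0,0,0],0],[[-0.07,-0.29,-0.4],[0,0,0],0],[[-0.07,-0.29,-0.4],[0,0,0],0]])

```text
t: 13.5
eef_pos: [537.9, -107.4, 135.9]
tcp_rot: [-3.141, 0.0, 1.345]
ft_force: [-0.5, -0.7, 0.6]
opening: 0.005
grip_force: 0.0
```

move_arm(commands=[[[-0.05,-0.2,-0.4],[0,0,0],0],[[-0.05,-0.2,-0.4],[0,0,0],0],[[-0.05,-0.2,-0.4],[0,0,0],0],[[-0.05,-0.2,-0.4],[0,0,0],0],[[0,0,0],[0,0,0],0]])

```text
t: 14.0
eef_pos: [535.8, -115.1, 119.9]
tcp_rot: [-3.141, -0.0, 1.345]
ft_force: [-0.4, -0.2, 0.2]
opening: 0.003
grip_force: 0.0
```

```bash
python3 lv.py
```

```text
t 14.0 s 164.2 -0.1 119.9 F 0.3 -0.3 0.2
top [[282, 204, 41, 34, 660]]
 expect lever 131 mm at {-0.09: [329.0, 221.0], 0.2: [344.0, 225.0], 0.5: [359.0, 228.0], 0.8: [370.0, 231.0], 1.1: [378.0, 234.0], 1.41: [381.0, 236.0]}
scene [[300, 256, 50, 36, 829]]
 expect lever 131 mm at {-0.09: [315.0, 193.0], 0.2: [309.0, 185.0], 0.5: [304.0, 182.0], 0.8: [300.0, 185.0], 1.1: [297.0, 193.0], 1.41: [296.0, 205.0]}
```

The force dropped to zero, so the lever has very likely snapped. I rise straight up and move aside to verify.

move_arm(commands=[[[0,0,3],[0,0,0],0],[[0,0,4],[0,0,0],0],[[0,0,4],[0,0,0],0],[[0,0,4],[0,0,0],0],[[0,0,4],[0,0,0],0],[[-0.5,-4,0],[0,0,0],0],[[-0.5,-4,0],[0,0,0],0],[[-0.5,-4,0],[0,0,0],0],[[-0.5,-4,0],[0,0,0],0],[[-0.5,-4,0],[0,0,0],0]])

```text
t: 15.1
eef_pos: [510.7, -316.4, 310.8]
tcp_rot: [3.141, 0.0, 1.345]
ft_force: [0.5, 0.5, -0.6]
opening: 0.005
grip_force: 0.0
```

move_arm(commands=[[[-1,-4,0],[0,0,0],0],[[-1,-4,0],[0,0,0],0],[[-1,-4,0],[0,0,0],0],[[-1,-3,0],[0,0,0],0],[[0,0,0],[0,0,0],0]])

```text
t: 15.6
eef_pos: [469.5, -468.1, 309.7]
tcp_rot: [-3.141, 0.0, 1.342]
ft_force: [1.4, 1.1, 0.2]
opening: 0.005
grip_force: 0.0
```

```bash
python3 lv.py; python3 -c "
from tl import *
a=read_camera('top');b=read_camera('scene')
cv2.imwrite('pics/f.png',np.hstack([cv2.resize(a[160:285,225:385],(400,312)),cv2.resize(b[170:330,240:440],(390,312))]))"
```

```text
t 15.6 s 523.1 14.8 309.7 F -1.4 1.1 0.2
top [[282, 204, 41, 34, 666], [349, 228, 31, 11, 160]]
 expect lever 131 mm at {-0.09: [329.0, 221.0], 0.2: [344.0, 225.0], 0.5: [359.0, 228.0], 0.8: [370.0, 231.0], 1.1: [378.0, 234.0], 1.41: [381.0, 236.0]}
scene [[296, 205, 14, 23, 132], [300, 256, 49, 36, 848]]
 expect lever 131 mm at {-0.09: [315.0, 193.0], 0.2: [309.0, 185.0], 0.5: [304.0, 182.0], 0.8: [300.0, 185.0], 1.1: [297.0, 193.0], 1.41: [296.0, 205.0]}
```

View pics/f.png

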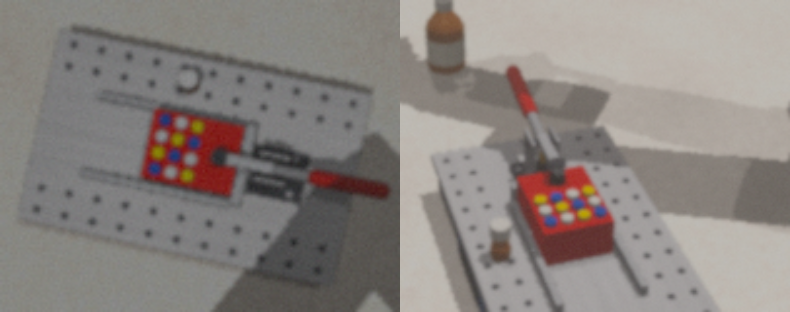

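The final view shows the lever locked, with its tip at scene pixel (296,205), exactly the expected lock position. The foot is on the blank band, the rack sits against the stop, and the vial is standing in place. Handing in.

```bash
python3 -c "
from cell import env
print(env.job_done())"
```

```text
the job is handed in; nothing more can be done
None
```

The rack is pushed home against the end stop, the lever is snapped into lock with the clamp's foot on the rack's blank band, and the job was handed in at about 15.7 s; the rack push peaked at about 71 N at the stop (wrist limit 120 N).

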